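# Latch the flush valve open

## Robot

A 7-joint arm with a two-finger parallel gripper is mounted at the origin on the work surface. World frame = base frame: x ahead of the robot, y to its left, z up, the work surface at z = 0. Lengths are in m, angles in rad, forces in N, time in s.
With the tool pointing down it reaches from about 0.425 to 0.825 m from the base axis. Payload 3.6 kg.
Tool frame: the origin (TCP) lies where the fingers leave the gripper's body, on its centre line; the fingertips stand 73 mm ahead of it and the grasp point (between the pads) lies 54 mm ahead of it; z points along the fingers, y is the line along which they close (so a half turn about z gives the same grasp; the last joint's range is limited). The gripper opens to 85 mm and grips with 20 to 120 N. Pads are 22 mm wide; open, the fingers measure 114 mm over their backs; the gripper's body (76 mm by 85 mm) begins 54 mm behind the grasp point. The pads swing forward as they close: fully open they stand 13 mm farther back than shut.
Start: joints at [1.194, 0.615, -0.013, 1.423, 0.008, 1.103, -0.04], TCP at [0.223, -0.61, 0.304] pointing down, gripper open.
Joint ranges: [-3.12, 3.12], [-0.3, 2.06], [-1.34, 1.32], [0.26, 2.42], [-1.36, 4.5], [0.01, 1.98], [-2.84, 2.84]. Speed limits (rad/s): [2.79, 2.79, 3.14, 3.14, 3.14, 3.14, 3.14].

## Interface

Orientations are given as a unit quaternion [x, y, z, w].
In Python, from station import arm, snapshot, camera_info, ticket gives the robot as it stands. Calls block until the motion is done:
- arm.movep(position, orientation): joint-space move of the TCP to a pose.
- arm.line_to(position, velocity=0.15, ori=None): straight line of the TCP; ori=None keeps the orientation; velocity is the mean speed in m/s.
- arm.move_j(angles): joint-space move.
- arm.move_gripper(opening, effort=None): opening from 0.0 (shut) to 1.0 (fully open); effort is the grip in N (None keeps the last); returns when the fingers have stopped.
- arm.pause(seconds).
- arm.ik(position, orientation): joint angles nearest the present ones, or None.
- snapshot(name): name is "side" or "top" or "wrist"; returns the picture (384x512x3 uint8, blue, green, red); there is no depth.
- camera_info(name): a dict with "fx", "fy", "cx", "cy" (pixels), "R" (3x3) and "t" (3): a world point X has camera coordinates R X + t; the wrist camera has in their place "T_tool_cam" (4x4, takes a point from camera to tool coordinates, whose origin is the TCP and whose axes are the flange's). Camera axes: x right, y down, z forward; pixel columns grow to the right and rows downward; lengths in m; the calibration is good to about 2 mm. A picture is of the moment at which its call begins: read the wrist's pose just before it. camera_info takes no time and is no camera call.
A pose or a line that the arm cannot do raises arm.MotionError and nothing moves.
- ticket.finish_job(): hands the job in; it is judged then, once.
Readings, each from a call of its own:
- arm.read_time(): time.
- arm.read_joint_positions(): joint angles.
- arm.read_dq(): joint speeds.
- arm.read_effort(): joint torques, N m.
- arm.read_tool_pos(): TCP position.
- arm.read_eef_rot(): TCP orientation.
- arm.read_ft_force(): force on the tool from outside, world axes, zero at the start.
- arm.read_wrist_torque(): the same for the moment, N m.
- arm.read_opening(): opening from 0.0 (shut) to 1.0 (fully open).
- arm.read_finger_force(): force on a finger pad.
Only numpy, scipy, OpenCV 4.12 (cv2) and the standard library are available. Lean on these libraries where they do the work, as an engineer would, in place of code of your own. Each camera call takes 0.05 s, during which the arm holds its last target. There are 200 camera calls.

## Task

Set the filling bench's flush valve to stay open: press the red spring plunger down into the valve head and, while holding it down, slide the yellow keeper frame fully home so that its low bar traps the plunger, then let go and leave it trapped. Press and push gently, never with more than 20 N, and leave the bottles, cup, tray and wrench where they are.

Things in the scene. Friction and masses are not known exactly. Their poses are not given: they have to be found in the camera images.
- station: Fixed plinth of the flush valve: black foot 94 x 190 mm (x, y), grey block to 42 mm; origin at the underside's centre. +y: the way the keeper slides home; +x: spout side. The steel valve head on it (72 x 164 mm, top nominally 75 mm over the table) is hand-set: head, plunger and keeper lie off nominal by up to 10 mm in height, 6 mm in y, 2 mm in x, 0.02 rad in yaw. Feel for them.
- bar_nominal (a point): Point on the plinth's frame: nominal centre of the top face of the red plunger bar when up, 101 mm over the table; axes as station. The bar is 28 x 110 x 8 mm (x, y, z) and goes straight down, without tilting, wherever it is pressed. The true bar may be up to 10 mm higher or lower.
- plunger (a joint): Depth of the red spring plunger bar in the head, m: 0 = up (as found), 0.014 = on its hard bottom stop. Spring: about 4 N to start, 0.5 N more per mm (9 N at 10 mm, 11 N at the bottom); it lifts the bar when let go. From 10 mm in, the bar clears the keeper's trap bar; 11.5 to 13.5 mm is a good depth. Trapped, it rests about 10 mm in. Load it with 20 N at most.
- keeper (a joint): Slide of the yellow keeper frame along +y, m: 0 = parked, 0.030 = home on its hard stop; starts at 0 to 0.003, stays where left (friction about 2 N; load it with 20 N at most). Low trap bar at -y, tall push bar at +y, and two low rails joining them (tops 9 mm over the head, 17 to 24 mm off the centre line). With the plunger up it is blocked after about 6 mm.
- push_nominal (a point): Point on the plinth's frame: nominal centre of the flat -y face of the keeper's tall yellow push bar at keeper 0; axes as station. That bar bridges the plunger bar: 48 x 12 x 24 mm (x, y, z), nominally 105 to 129 mm over the table. Closed fingertips between the two yellow bars (79 mm apart, open above) can press the red bar and, staying on it, push this face to +y.
- trap_nominal (a point): Point on the plinth's frame: nominal centre of the +y face of the keeper's low yellow trap bar at keeper 0; axes as station. That bar is 48 x 12 x 8 mm (x, y, z), underside nominally 91 mm over the table; it starts just beyond the red bar's -y end and, slid home, lies 12 to 24 mm inside that end, above the pressed red bar.
- bottle0: capped juice bottle, yellow with a red label and white cap, 56 mm diameter, 150 mm tall, loose and standing; origin at the centre of its underside. Leave it alone.
- bottle1: capped juice bottle, yellow with a red label and white cap, 56 mm diameter, 150 mm tall, loose and standing; origin at the centre of its underside. Leave it alone.
- bottle2: capped juice bottle, yellow with a red label and white cap, 56 mm diameter, 150 mm tall, loose and standing; origin at the centre of its underside. Leave it alone.
- bottle3: capped juice bottle, yellow with a red label and white cap, 56 mm diameter, 150 mm tall, loose and standing; origin at the centre of its underside. Leave it alone.
- cup: small white plastic drip cup, 56 mm diameter, 36 mm tall, loose, under the station's spout; origin at the centre of its underside. Leave it alone.
- cap_tray: loose blue tray of white caps, 120 x 160 x 40 mm; origin at the centre of its underside. Leave it alone.
- wrench: loose steel wrench lying flat on the table; origin at the underside near its middle. Leave it alone.

How it is judged:
By the outcome, as a careful person would: the job done as asked, in the order asked, and still so for the second after the job is handed in, with the robot touching nothing.
It also fails if it takes over 64 s, if anything falls off the work surface, if the arm or the gripper's body presses on something with over 40 N, if the wrist force passes 120 N, or if a joint passes its speed limit or range.

## Working session

There is one attempt and no reset: what is moved stays moved. The work goes in short steps, each a Python script; the robot and the scene stay as the last script left them, time stands still between calls to the robot, and variables do not carry over. Pictures are saved under pics/ and viewed, at most 10 in all, crops included, and the job is handed in when it is done.

```bash
mkdir -p pics; ls
python3 - <<'E'
from station import arm, snapshot, camera_info
import cv2,numpy as np
for n in ("side","top","wrist"):
    cv2.imwrite(f"pics/{n}0.png",snapshot(n))
    c=camera_info(n); print(n,{k:np.round(np.array(v),4).tolist() for k,v in c.items()})
a=cv2.imread("pics/side0.png");b=cv2.imread("pics/top0.png")
print(arm.read_eef_rot(),arm.read_time(),arm.read_ft_force())
E
```

```text
pics
side {'fx': 395.9405, 'fy': 395.9405, 'cx': 252.3495, 'cy': 194.3105, 'R': [[0.992, -0.1239, -0.0243], [-0.0925, -0.5819, -0.808], [0.0859, 0.8038, -0.5887]], 't': [-0.5661, 0.1962, 0.7569]}
top {'fx': 479.0069, 'fy': 479.0069, 'cx': 245.5916, 'cy': 196.1203, 'R': [[-0.0598, -0.9982, 0.0004], [-0.974, 0.0583, -0.2187], [0.2183, -0.0135, -0.9758]], 't': [0.1577, 0.6092, 1.2892]}
wrist {'fx': 312.8601, 'fy': 312.8601, 'cx': 259.3419, 'cy': 193.5728, 'T_tool_cam': [[-0.0, -0.9648, -0.2631, 0.0661], [1.0, -0.0005, 0.0019, -0.0], [-0.002, -0.2631, 0.9648, -0.0698], [0.0, 0.0, 0.0, 1.0]]}
[ 9.84650149e-01  1.74536745e-01 -1.69699929e-04 -9.89812188e-04] 0.15 [ 0.39313078 -0.95533181  0.50166524]
```

View pics/top0.png

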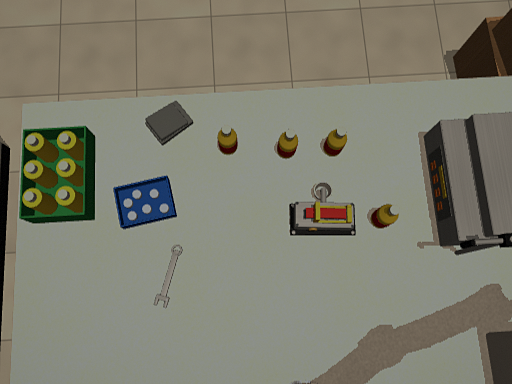

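View pics/side0.png

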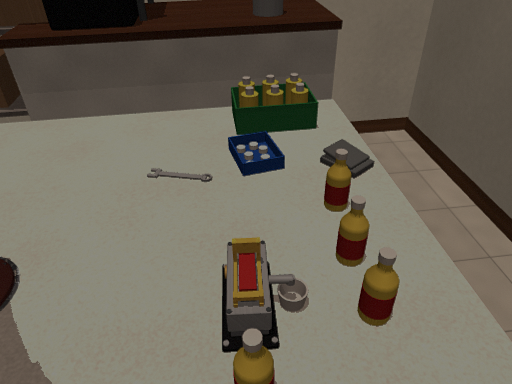

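```bash
cat > h.py <<'E'
from station import arm, snapshot, camera_info, ticket
import cv2, numpy as np
from scipy.spatial.transform import Rotation as Rn
def cam(name):
    c=camera_info(name)
    if name!="wrist": return c,np.array(c["R"]),np.array(c["t"])
    T=np.array(c["T_tool_cam"]); Rt=Rn.from_quat(arm.read_eef_rot()).as_matrix(); p=np.array(arm.read_tool_pos())
    Rw=Rt@T[:3,:3]; o=Rt@T[:3,3]+p
    return c,Rw.T,-Rw.T@o
def ray(C,uv):
    c,R,t=C; d=R.T@np.array([(uv[0]-c["cx"])/c["fx"],(uv[1]-c["cy"])/c["fy"],1]); return -R.T@t,d
def onplane(C,uv,z):
    o,d=ray(C,uv); return o+d*(z-o[2])/d[2]
def proj(C,X):
    c,R,t=C; p=R@np.array(X)+t; return np.array([c["fx"]*p[0]/p[2]+c["cx"],c["fy"]*p[1]/p[2]+c["cy"]])
def inter(rays):  # least-squares meeting point of rays
    A=[];b=[]
    for o,d in rays:
        d=d/np.linalg.norm(d);P=np.eye(3)-np.outer(d,d);A.append(P);b.append(P@o)
    return np.linalg.lstsq(np.vstack(A),np.hstack(b),rcond=None)[0]
def down(a): # tool pointing down, tool x axis at world heading a
    return Rn.from_matrix(np.array([[np.cos(a),np.sin(a),0],[np.sin(a),-np.cos(a),0],[0,0,-1]])).as_quat()
E
python3 - <<'E'
from h import *
C=cam("top")
for n,uv,z in [("foot",(322,219),0.0),("head",(322,213),.08),("foot+y",(291,219),.0),("foot-y",(355,219),.0),("bottle0",(380,220),.0),("machine corner",(440,245),0),("machine corner hi",(440,245),.25),("machTop",(424,133),.25)]:
    print(n,onplane(C,uv,z).round(3))
for p in [(.35,-.29,.45),(.30,-.35,.4),(.5,0,.4),(.5,0,.3)]:
    for a in (.349,np.pi/2,-np.pi/2):
        q=arm.ik(p,down(a)); print(p,round(a,2),None if q is None else np.round(q,2))
E
```

```text
foot [ 0.55 -0.1   0.  ]
head [ 0.554 -0.088  0.08 ]
foot+y [ 0.556 -0.009  0.   ]
foot-y [ 0.544 -0.197  0.   ]
bottle0 [ 0.537 -0.271  0.   ]
machine corner [ 0.453 -0.436  0.   ]
machine corner hi [ 0.43  -0.333  0.25 ]
machTop [ 0.712 -0.334  0.25 ]
(0.35, -0.29, 0.45) 0.35 [ 0.73  0.18 -0.1   1.7   0.02  1.26 -0.6 ]
(0.35, -0.29, 0.45) 1.57 [ 0.96  0.2  -0.39  1.69  0.08  1.27  0.55]
(0.35, -0.29, 0.45) -1.57 [ 0.34  0.19  0.38  1.71 -0.07  1.26 -2.41]
(0.3, -0.35, 0.4) 0.35 [ 0.86  0.23 -0.06  1.78  0.01  1.13 -0.42]
(0.3, -0.35, 0.4) 1.57 [ 1.1   0.24 -0.37  1.78  0.1   1.14  0.7 ]
(0.3, -0.35, 0.4) -1.57 [ 0.46  0.24  0.45  1.79 -0.11  1.13 -2.19]
(0.5, 0, 0.4) 0.35 [ 0.21  0.31 -0.35  1.68  0.11  1.17 -1.39]
(0.5, 0, 0.4) 1.57 [ 0.35  0.33 -0.55  1.68  0.18  1.18 -0.24]
(0.5, 0, 0.4) -1.57 [-0.78  0.47  1.14  1.71 -0.45  1.25 -2.68]
(0.5, 0, 0.3) 0.35 [ 0.12  0.4  -0.23  1.85  0.11  0.91 -1.39]
(0.5, 0, 0.3) 1.57 [ 0.29  0.42 -0.48  1.84  0.24  0.93 -0.29]
(0.5, 0, 0.3) -1.57 [-0.74  0.61  1.14  1.87 -0.64  1.08 -2.49]
```

View pics/wrist0.png

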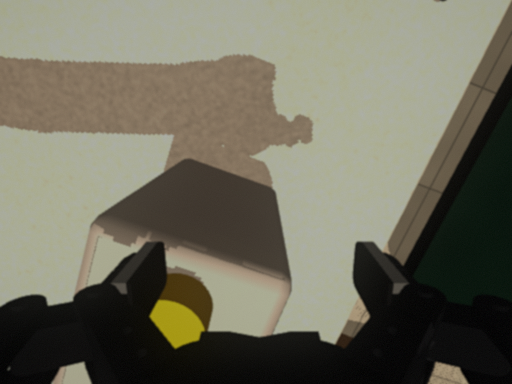

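Run:
```python
from h import *
q0=arm.read_eef_rot()
arm.line_to([.223,-.61,.42],velocity=.25)
arm.move_gripper(0.0,effort=20)
arm.movep([.30,-.35,.45],down(np.pi/2))
arm.movep([.50,-.06,.40],down(np.pi/2))
for i,p in enumerate([(.553,-.06,.33),(.553,-.15,.30)]):
    arm.line_to(p,velocity=.15); arm.pause(.3)
    C=cam("wrist"); im=snapshot("wrist"); cv2.imwrite(f"pics/w{i+1}.png",im)
    np.savez(f"w{i+1}.npz",R=C[1],t=C[2]); print(p,arm.read_tool_pos(),proj(C,[.553,-.09,.09]))
print(arm.read_time(),arm.read_ft_force(),arm.read_joint_positions())
a=cv2.imread("pics/w1.png");b=cv2.imread("pics/w2.png")
def crop(im,C):
    return cv2.resize(im[0:300,106:406],(400,400))
cv2.imwrite("pics/w12.png",np.hstack([cv2.resize(a[60:360,130:380],(400,480)),cv2.resize(b[0:300,130:380],(400,480))]))
```

```text
(0.553, -0.06, 0.33) [ 0.552909   -0.06004441  0.33062651] [259.36910844 203.6901804 ]
(0.553, -0.15, 0.3) [ 0.55312422 -0.1493387   0.3002687 ] [259.36684493 116.34184363]
6.1417 [-0.87686691  0.44936669  0.35608915] [ 0.56008547  0.5438697  -0.53054234  1.64858593  0.30967432  1.03350098
 -0.06625263]
```

View pics/w12.png

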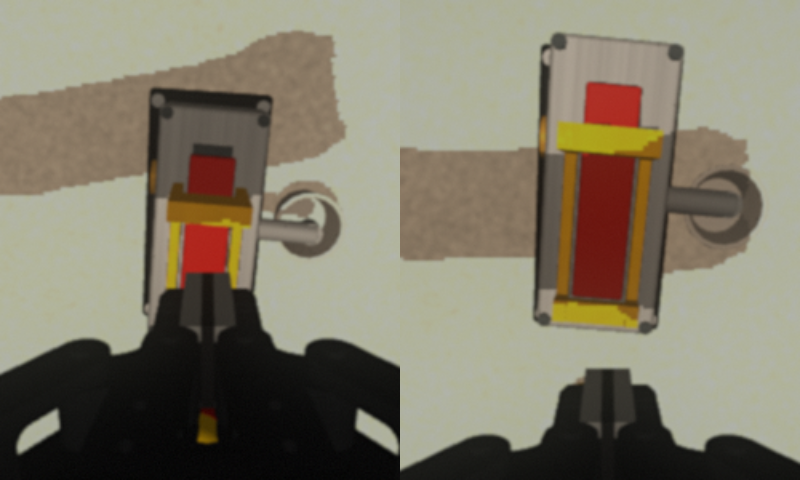

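Run:
```python
from h import *
c=camera_info("wrist"); Cs=[]; res=[]
for i in (1,2):
    d=np.load(f"w{i}.npz"); C=(c,d["R"],d["t"]); Cs.append(C)
    im=cv2.imread(f"pics/w{i}.png"); h=cv2.cvtColor(im,cv2.COLOR_BGR2HSV)
    red=(((h[...,0]<6)|(h[...,0]>174))&(h[...,1]>170)&(h[...,2]>80)).astype(np.uint8)
    yel=((h[...,0]>12)&(h[...,0]<35)&(h[...,1]>170)&(h[...,2]>80)).astype(np.uint8)
    for nm,m in (("red",red),("yel",yel)):
        m[300:]=0
        if i==1: m[235:]=0
        cs,_=cv2.findContours(m,cv2.RETR_EXTERNAL,cv2.CHAIN_APPROX_NONE)
        for k in sorted(cs,key=cv2.contourArea)[::-1][:2]:
            if cv2.contourArea(k)<60: continue
            r=cv2.minAreaRect(k); print(i,nm,cv2.contourArea(k),np.round(r[0],1),np.round(r[1],1),round(r[2],1),"box",cv2.boxPoints(r).round(1).tolist())
# yellow row profile in w2 along central columns
im=cv2.imread("pics/w2.png"); 
for col in (255,262,268): print(col,[(r,im[r,col].tolist()) for r in list(range(48,56,2))+list(range(74,102,2))+list(range(180,206,3))])
```

```text
1 red 722.5 [257.7 218. ] [26.4 33.8] 4.1 box [[243.3000030517578, 233.89999389648438], [245.6999969482422, 200.3000030517578], [272.1000061035156, 202.10000610351562], [269.70001220703125, 235.8000030517578]]
1 red 575.5 [261.7 169.3] [27.2 22.9] 5.2 box [[247.10000610351562, 179.5], [249.1999969482422, 156.6999969482422], [276.29998779296875, 159.10000610351562], [274.20001220703125, 181.89999389648438]]
1 yel 2218.5 [480.9 124.3] [54.9 57.9] 11.3 box [[448.29998779296875, 147.3000030517578], [459.70001220703125, 90.5], [513.5, 101.30000305175781], [502.20001220703125, 158.0]]
1 yel 982.5 [260.5 209. ] [51. 50.] 0.0 box [[235.0, 234.0], [235.0, 184.0], [286.0, 184.0], [286.0, 234.0]]
2 red 2634.5 [255.9 141.2] [32.  88.2] 5.2 box [[235.89999389648438, 183.60000610351562], [243.89999389648438, 95.80000305175781], [275.79998779296875, 98.69999694824219], [267.8999938964844, 186.5]]
2 red 752.5 [262.6  64.9] [33.1 24.4] 5.2 box [[245.0, 75.5], [247.1999969482422, 51.20000076293945], [280.20001220703125, 54.20000076293945], [278.0, 78.5]]
2 yel 2246.0 [486.5 183. ] [49. 58.] -0.0 box [
[... 1356 characters left out ...]
59, 176]), (195, [30, 156, 175]), (198, [29, 155, 174]), (201, [30, 157, 175]), (204, [111, 140, 150])]
268 [(48, [140, 154, 165]), (50, [141, 155, 165]), (52, [107, 119, 142]), (54, [37, 45, 166]), (74, [33, 44, 174]), (76, [34, 42, 173]), (78, [32, 72, 174]), (80, [30, 154, 176]), (82, [27, 159, 174]), (84, [26, 157, 173]), (86, [28, 160, 175]), (88, [27, 159, 174]), (90, [25, 159, 173]), (92, [26, 161, 174]), (94, [20, 118, 151]), (96, [19, 80, 118]), (98, [18, 35, 103]), (100, [18, 27, 112]), (180, [29, 37, 96]), (183, [38, 45, 94]), (186, [51, 58, 92]), (189, [35, 61, 79]), (192, [23, 93, 134]), (195, [27, 123, 152]), (198, [29, 157, 175]), (201, [31, 154, 174]), (204, [109, 142, 156])]
```

```bash
cat >> h.py <<'E'
def C_w(i):
    d=np.load(f"w{i}.npz"); return camera_info("wrist"),d["R"],d["t"]
E
python3 - <<'E'
from h import *
A,B=C_w(1),C_w(2)
L=inter([ray(A,(249.2,156.7)),ray(B,(247.2,51.2))]);R=inter([ray(A,(276.3,159.1)),ray(B,(280.2,54.2))])
print("+y end L,R",L.round(4),R.round(4),np.linalg.norm(L-R))
z=(L[2]+R[2])/2
for zz in (z,.101):
  P=[onplane(B,p,zz) for p in [(235.9,183.6),(267.9,186.5),(247.2,51.2),(280.2,54.2)]]
  m0=(P[0]+P[1])/2;m1=(P[2]+P[3])/2;d=m1-m0
  print(zz,"ends",m0.round(4),m1.round(4),"len",np.linalg.norm(d),"yaw",np.arctan2(-d[0],d[1]),"w",np.linalg.norm(P[3]-P[2]))
  print("push -y/+y edge, z+28", onplane(B,(260,96),zz+.028).round(4),onplane(B,(260,78),zz+.028).round(4),"trap +y top edge",onplane(B,(253,190.5),zz-.002).round(4))
E
```

```text
+y end L,R [ 0.5432 -0.0394  0.1001] [ 0.5694 -0.0417  0.1007] 0.02631219831443366
0.10040245679328957 ends [ 0.5465 -0.149   0.1004] [ 0.5564 -0.0405  0.1004] len 0.10889803482666308 yaw -0.09111550628112706 w 0.026365107389933903
push -y/+y edge, z+28 [ 0.5534 -0.0744  0.1284] [ 0.5533 -0.0619  0.1284] trap +y top edge [ 0.5474 -0.1545  0.0984]
0.101 ends [ 0.5465 -0.1488  0.101 ] [ 0.5564 -0.0406  0.101 ] len 0.10865686447007541 yaw -0.09111550628112712 w 0.026306718068576356
push -y/+y edge, z+28 [ 0.5534 -0.0744  0.129 ] [ 0.5533 -0.0619  0.129 ] trap +y top edge [ 0.5474 -0.1543  0.099 ]
```

```bash
cat >> h.py <<'E'
YAW=-.091; Q=down(np.pi/2+YAW); U=np.array([-np.sin(YAW),np.cos(YAW),0]); V=np.array([np.cos(YAW),np.sin(YAW),0])
def F(n=5):
    f=[]
    for _ in range(n): f.append(arm.read_ft_force()); arm.pause(.01)
    return np.mean(f,0)
E
python3 - <<'E'
from h import *
arm.line_to([.5511,-.0995,.24],velocity=.15,ori=Q)
arm.line_to([.5511,-.0995,.190],velocity=.08,ori=Q); arm.pause(.3)
f0=F(15); np.save("f0.npy",f0); print(f0,arm.read_tool_pos(),arm.read_time())
z=.190
while z>.158:
    z-=.001; arm.line_to([.5511,-.0995,z],velocity=.02); f=F(3)-f0
    if f[2]>1.5: break
print(z,arm.read_tool_pos(),f.round(2),arm.read_time())
z_c=arm.read_tool_pos()[2]
for k in range(3):
    arm.line_to([.5511,-.0995,z-.001*(k+1)],velocity=.02); f=F(3)-f0; print(np.round(arm.read_tool_pos(),4),f.round(2))
print(arm.read_time(),arm.read_opening())
E
```

```text
[ 0.05649397  0.16414838 -0.11166061] [ 0.5511606  -0.09951547  0.19019569] 8.0167
0.174 [ 0.55127172 -0.09946671  0.17427862] [-0.33 -0.43  3.75] 12.4167
[ 0.5513 -0.0995  0.1731] [-0.76 -0.02  4.05]
[ 0.5513 -0.0995  0.1721] [-0.15 -0.5   4.9 ]
[ 0.5513 -0.0995  0.1711] [-0.39  0.37  4.86]
13.2417 0.003291010609406515
```

Run:
```python
from h import *
f0=np.load("f0.npy")
for z in (.168,.165,.1635,.1625,.162):
    arm.line_to([.5511,-.0995,z],velocity=.02); f=F(5)-f0; print(np.round(arm.read_tool_pos(),4),f.round(2))
    if f[2]>14: break
print(arm.read_time())
cv2.imwrite("pics/s1.png",snapshot("side"))
```

```text
[ 0.5513 -0.0995  0.1683] [-0.56 -0.25  6.62]
[ 0.5513 -0.0995  0.1655] [-1.27 -0.13  7.72]
[ 0.5513 -0.0994  0.1642] [-1.53 -0.23  8.56]
[ 0.5513 -0.0995  0.1633] [-1.4  -0.26  8.87]
[ 0.5513 -0.0995  0.1628] [-1.97 -0.36  9.72]
14.8
```

```bash
cat > push.py <<'E'
from h import *
import sys
f0=np.load("f0.npy"); P0=np.array([.5511,-.0995,0]); s0,s1,zc,lim=map(float,sys.argv[1:5])
arm.line_to(P0+U*s0+[0,0,zc],velocity=.02); s=s0
while s<s1-1e-6:
    s=min(s+.002,s1); arm.line_to(P0+U*s+[0,0,zc],velocity=.02); f=F(3)-f0; p=np.array(arm.read_tool_pos())
    print(round(s*1e3,1),"act %.1f lat %.1f z %.4f"%(1e3*(p-P0)@U,1e3*(p-P0)@V,p[2]),"fU %.1f fV %.1f fz %.1f"%(f@U,f@V,f[2]))
    if -f@U>lim or f[2]>14.5 or abs(f@V)>8: print("STOP");break
print(arm.read_time())
E
python3 push.py 0 .020 .1612 11
```

```text
2.0 act 0.3 lat 0.2 z 0.1621 fU -3.5 fV -1.8 fz 9.9
4.0 act 1.1 lat 0.3 z 0.1621 fU -5.2 fV -1.6 fz 9.9
6.0 act 2.4 lat 0.4 z 0.1621 fU -5.5 fV -0.9 fz 9.3
8.0 act 4.2 lat 0.5 z 0.1621 fU -5.9 fV -1.1 fz 10.0
10.0 act 6.1 lat 0.6 z 0.1621 fU -5.6 fV -0.4 fz 9.9
12.0 act 8.2 lat 0.7 z 0.1622 fU -6.4 fV -0.4 fz 9.9
14.0 act 10.1 lat 0.8 z 0.1622 fU -6.0 fV -0.4 fz 9.5
16.0 act 12.1 lat 0.9 z 0.1622 fU -6.5 fV -0.3 fz 10.1
18.0 act 14.2 lat 0.9 z 0.1622 fU -5.9 fV -0.3 fz 9.6
20.0 act 15.3 lat 0.9 z 0.1622 fU -7.1 fV -0.4 fz 10.2
17.85
```

```bash
python3 push.py .020 .062 .1612 14
```

```text
22.0 act 16.9 lat 0.9 z 0.1622 fU -7.6 fV 0.1 fz 9.9
24.0 act 18.8 lat 0.9 z 0.1622 fU -7.9 fV 0.0 fz 9.9
26.0 act 20.7 lat 0.9 z 0.1621 fU -8.2 fV -0.2 fz 10.3
28.0 act 22.8 lat 0.9 z 0.1621 fU -8.3 fV -0.1 fz 10.0
30.0 act 24.7 lat 0.9 z 0.1621 fU -8.2 fV -0.5 fz 9.8
32.0 act 26.7 lat 0.9 z 0.1621 fU -7.9 fV 0.0 fz 9.7
34.0 act 28.8 lat 0.9 z 0.1621 fU -8.3 fV -0.4 fz 10.1
36.0 act 30.8 lat 0.9 z 0.1621 fU -7.7 fV -0.3 fz 9.5
38.0 act 32.8 lat 0.9 z 0.1621 fU -7.7 fV -0.0 fz 9.5
40.0 act 34.8 lat 0.9 z 0.1621 fU -8.4 fV 0.4 fz 9.6
42.0 act 36.8 lat 0.9 z 0.1621 fU -7.9 fV -0.0 fz 10.2
44.0 act 38.8 lat 0.9 z 0.1621 fU -8.1 fV -0.1 fz 9.9
46.0 act 40.8 lat 0.9 z 0.1621 fU -7.8 fV -0.3 fz 9.7
48.0 act 41.7 lat 0.9 z 0.1620 fU -9.8 fV -0.3 fz 9.8
50.0 act 41.9 lat 0.9 z 0.1620 fU -13.3 fV 0.3 fz 10.8
52.0 act 42.1 lat 0.9 z 0.1620 fU -15.8 fV -0.6 fz 11.9
STOP
22.5
```

Run:
```python
from h import *
f0=np.load("f0.npy"); P0=np.array([.5511,-.0995,0])
arm.line_to(P0+U*.032+[0,0,.1612],velocity=.03); print(F()-f0,(np.array(arm.read_tool_pos())-P0)@U)
for z in (.163,.165,.167,.170,.174):
    arm.line_to(P0+U*.033+[0,0,z],velocity=.02); print(round(arm.read_tool_pos()[2],4),(F()-f0).round(2))
arm.line_to(P0+U*.033+[0,0,.25],velocity=.12)
arm.line_to([.553,-.15,.30],velocity=.2); arm.pause(.3)
C=cam("wrist"); im=snapshot("wrist"); np.savez("w3.npz",R=C[1],t=C[2]); cv2.imwrite("pics/w3.png",im)
s=snapshot("side")
cv2.imwrite("pics/fin.png",np.hstack([cv2.resize(im[0:300,130:380],(400,480)),cv2.resize(s[220:350,190:300],(400,480))]))
print(arm.read_time())
```

```text
[-0.27952002  4.79691364  9.69926117] 0.036010362665671106
0.1644 [0.19 3.68 9.09]
0.1652 [0.15 2.22 5.51]
0.1662 [-0.07 -0.14 -0.1 ]
0.17 [ 0.01 -0.24  0.17]
0.1742 [-0.17  0.09  0.03]
26.7833
```

View pics/fin.png

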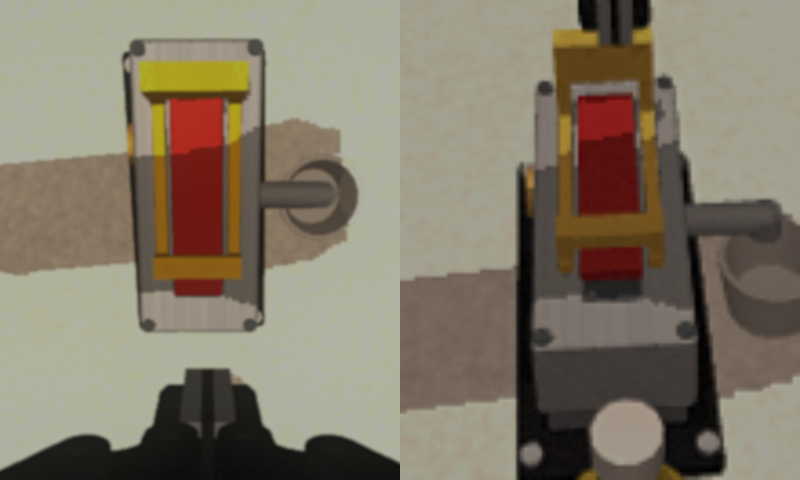

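Run:
```python
from h import *
C=C_w(3); im=cv2.imread("pics/w3.png"); h=cv2.cvtColor(im,cv2.COLOR_BGR2HSV)
col=245+7; 
rows=[(r,int(h[r,col,0])) for r in range(30,195) if h[r,col,1]>150]
seg=[rows[0]]+[b for a,b in zip(rows,rows[1:]) if abs(a[1]-b[1])>4]+[rows[-1]]; print(seg)
red_end=onplane(C,(col,rows[-1][0]+.5),.0915)
tr=[r for r,hu in rows if hu>12 and r>140]
a,b=onplane(C,(col,tr[-1]+.5),.0995),onplane(C,(col,tr[0]-.5),.0995)
print(red_end.round(4),a.round(4),b.round(4),"inside",(a-red_end)@U,(b-red_end)@U)
```

```text
[(39, 27), (61, 10), (62, 4), (159, 11), (160, 18), (174, 11), (175, 4), (183, 2)]
[ 0.5459 -0.1484  0.0915] [ 0.5471 -0.1375  0.0995] [ 0.5482 -0.1252  0.0995] inside 0.01095644759320481 0.02334890559416497
```

```bash
python3 -c "
from h import *
print(ticket.finish_job(),arm.read_time())"
```

```text
the job is handed in; nothing more can be done
the job is handed in; nothing more can be done
```

The red plunger is pressed in and trapped under the keeper, which I slid until it stopped firmly at its home end; measured force peaked at about 12 N pressing and 16 N pushing, nothing else was touched, and I handed the job in at about 27 s.

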